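Close a measuring axis: tuck the cover plate under its guard flap and hold it flat

ROBOT

A 6-joint arm with a two-finger parallel gripper is mounted at the origin on the work surface. World frame = base frame: x ahead of the robot, y to its left, z up, the work surface at z = 0. Lengths are in mm, angles in rad, forces in N, time in s.
With the tool pointing down it reaches from about 275 to 875 mm from the base axis. Payload 12.5 kg.
Tool frame: the origin (TCP) lies between the finger pads; the fingertips stand 11 mm ahead of it and the grasp point (between the pads) lies 8 mm behind it; y points along the fingers, z is the direction in which the jaws open and shut, and the axes are right-handed (so a half turn about y gives the same grasp; the last joint's range is limited). The gripper opens to 85 mm and grips with 20 to 120 N. Pads are 22 mm wide; open, the fingers measure 114 mm over their backs; the gripper's body (76 mm by 85 mm) begins 54 mm behind the grasp point. The pads swing forward as they close: fully open they stand 13 mm farther back than shut.
Start: joints at [-0.085, 0.351, 1.652, -0, 1.139, -0.085], TCP at [549.986, 0.027, 206.99] pointing down, gripper open.
Joint ranges: [-2.75, 2.75], [-0.79, 2.1], [0.01, 2.65], [-1.57, 4.71], [0.07, 3.14], [-2.87, 2.87]. Speed limits (rad/s): [2.22, 2.22, 2.79, 3.14, 3.14, 3.14].

INTERFACE

Orientations are given as a rotation vector (axis times angle).
In Python, from plant import state, get_image, job_done, cut_out gives the robot as it stands. The module is installed in compiled form; this text tells all that it offers.
- The arm moves only by the tool step_arm, never from a script. Its argument "commands" is a list of rows, each a list of 3 entries, a list of its own where there are three numbers: the shift along the tool's x, y, z in mm, then the turn, a rotation vector about the tool's x, y, z in degrees, then the closure, from -1 (fully open) to 1 (shut). A call has 1 to 12 rows; each row shifts and turns the commanded pose from where the row before left it, along the tool's axes as they then stand; what a row does not reach is not made up. A row lasts 1/10 s, in which the tool goes at most 50 mm and 8.59 degrees, less where a joint would pass 70% of its speed; a pose out of reach is approached as far as the arm can. A call is refused whole if a number of a shift passes 50 or a number of a turn 8.59, either way. A call with a gripper value outside its range is refused whole. The fingers move at their own pace and stop on an object; the grip force is fixed at half the most. Time passes only in rows, so rows that do not move let the fingers close. It gives the time, the measured TCP pose, the force and the opening at its end, in the units of the state.
- state(): the state, without advancing time (a new reading comes with each control period).
- get_image(name): name is "scene" or "side" or "wrist"; returns a dict with "image" (480x640x3 uint8, red, green, blue), "intrinsics" (3x3 intrinsics, pixels), "dist" ([k1, k2, p1, p2, k3] as OpenCV has them; the pictures are not rectified), "R" (3x3) and "t" (3): a world point X has camera coordinates R X + t; the wrist camera has in their place "hand_eye" (4x4, takes a point from camera to tool coordinates, whose origin is the TCP and whose axes are the tool frame's). Camera axes: x right, y down, z forward; pixel columns grow to the right and rows downward; lengths in mm; the calibration is good to about 2 mm. A picture is of the moment at which its call begins: read the wrist's pose just before it. There is no depth.
- job_done(): hands the job in, once; it reports no verdict.
Trained networks look in the newest picture that a camera, given by its name, has taken for a name from the list of things; names that differ only in an ending like _2 or _b are one class to them, and where a whole thing is asked for, a point or a joint stands for the part that bears it (a point fixed in the world has none). Each returns a list of dicts, best first, with "p" (0 to 1); they miss things now and then, are a little off and sometimes report something else, mostly with a low value. They report only what shows in the picture. A call takes as long as a camera call. They do not tell look-alikes from the thing itself.
- cut_out(camera, target): "region" (480x640 bool, what is visible of it) and "uv" ([column, row] in pixels, amid what is visible of it).
The state is a dict: "t": time; "joint_positions": joint angles; "qvel": joint speeds; "effort": joint torques, N m; "tcp_pos": TCP position; "tcp_rot": TCP orientation; "ft_force": force on the tool from outside, world axes, zero at the start; "torque": the same for the moment, N m; "width": opening from 0.0 (shut) to 1.0 (fully open).
Only numpy, scipy, OpenCV 4.12 (cv2) and the standard library are available. Lean on these libraries where they do the work, as an engineer would, in place of code of your own. Each camera call takes 0.05 s, during which the arm holds its last target. There are 200 camera calls.

TASK

Close up the drive pocket of the black measuring axis. Press the hinged terminal cover in the pocket down until its catch holds it shut by itself, then take the aluminium cover plate by its handle, lay it straight and centred over the pocket with its rear edge (the one farther from the handle) pushed fully home under the sprung guard flap, without prying the flap up, and press the plate down flat against its two spring pins. Finish while still holding the plate pressed flat, ready for the screws, and leave the other things where they are.

Things in the scene. Friction and masses are not known exactly. Their poses are not given: they have to be found in the camera images.
- axis_unit: Fixed black block 250 x 210 mm, flat deck at z 60 mm. Origin: on the table; x to the rear, y left, z up; this frame (mm) is used below. Deck x -100 to +150. Open pocket x -45 to +25, y -50 to +50. Plate's place: flat on the deck over the pocket, sides at y +-65, rear edge under the steel guard flap against the stop at x +56. Round 8 mm spring pins at x -54, y +-40.
- pocket_mid (a point): Centre of the pocket's mouth, at deck level (axis_unit frame x -10, y 0, z 60 mm).
- term_cover (a joint): Terminal cover in the pocket, rad: 0 shut, 0.4 to 0.75 at the start. Grey plastic plate 50 x 70 x 3 mm, hinged at its rear edge (axis x +16, z 48), free edge up in front. A light spring lifts it to about 0.2 or more unless the catch at its front edge holds it; it snaps in when pressed to 0, with 5 to 15 N. Shut, its top is at z 49.5, 10.5 mm below the deck.
- term_cover_edge (a point): Middle of the free (front) edge of the terminal cover, on its top face; 50 mm from the hinge. Shut, it is at x -34 mm in the axis_unit frame; push about 10 to 15 mm behind this edge.
- guard_flap (a joint): Sprung guard flap, rad: 0 lying down, positive lifted. Steel sheet 140 mm wide, hinged at its rear (axis x +88, z 67.5); about 1.2 N at the front lifts it. At 0 its underside is 6.5 mm above the deck, so the 3 mm plate slides under freely; its front 9 mm turn up as a lead-in lip, tip at x +25, underside 12 mm above the deck.
- flap_lip (a point): Middle of the flap's underside where the lip begins to turn up: axis_unit frame x +34, z 66.5 mm with the flap down.
- pin_left (a joint): Travel of the left spring pin, m: 0 out (its top 4 mm above the deck), 0.004 pressed level with the deck. 1.2 N to start, 2 N at 0.004; the weight of the plate does not press the pins in.
- pin_right (a joint): Travel of the right spring pin, m: as the left one.
- cover_plate: Loose aluminium plate 120 (x) x 130 (y) x 3 mm, 0.26 kg, lying on the mat, rear edge away from the robot. Origin: centre of underside; +x to the rear edge. Dark bridge handle along y at x -20: bar 80 mm long, 10 wide, 21 to 31 mm above the underside, on two feet 60 mm apart. Screw slots in the front corners. Holding it flat on the pins takes 5 to 8 N down at the handle.
- plate_handle (a point): Centre of the handle bar (cover_plate frame x -20, y 0, z 26 mm). Axes as the plate's.
- plate_edge (a point): Middle of the plate's rear edge, on its underside (cover_plate frame x +60, y 0, z 0). Axes as the plate's.
- mat: Fixed blue-grey bench mat 320 x 260 x 4 mm on which the plate lies; origin centre of its underside.
- driver: Bystander: black screwdriver 190 mm long, lying at the back of the mat.
- screw_dish: Bystander: steel dish of screws, 60 mm across, 16 mm high, on the mat.
- blank_plate: Bystander: small plain aluminium blank 45 x 75 x 5 mm without handle, on the mat.
- hex_key: Bystander: hex key 70 mm long, lying on the left side of the axis deck.
- thumb_screw: Bystander: knurled thumb screw standing on its 18 mm head, 24 mm high, on the right side of the axis deck.
- gauge_block: Bystander: steel gauge block 35 x 60 x 9 mm on the table behind the work.
- loupe: Bystander: black eyepiece loupe, 38 mm across, 36 mm high, standing on the table between mat and axis.
Mind the look-alikes: they are no part of the job. Leave any purple look-alike of the cover_plate alone.

How it is judged (in metres and radians):
On the way, in this order (a step that is already met when the one before it is completed fails the run):
1. the terminal cover is snapped shut and stays shut with the gripper away from it (value of joint term_cover below 0.05 rad and distance between the grasp point and term_cover_edge above 0.06 m), for 0.3 s.
2. the plate's rear edge is tucked home under the guard flap and the flap is down (x of plate_edge in the frame of axis_unit above 0.046 m and z of plate_edge in the frame of axis_unit between 0.056 and 0.065 m and y of plate_edge in the frame of axis_unit between -0.012 and 0.012 m and value of joint guard_flap below 0.06 rad), for 0.1 s.
At the end, for the whole second after the job is handed in: Gripper still holding the plate down: both pins pressed in 3 mm or more, plate level to 0.03 rad, straight to 0.08 rad, centred to 9 mm, rear edge under the flap within 10 mm of the stop; flap down (under 0.04 rad), terminal cover shut (under 0.05 rad) (x of plate_edge in the frame of axis_unit between 0.046 and 0.06 m and y of plate_edge in the frame of axis_unit between -0.009 and 0.009 m and z of plate_edge in the frame of axis_unit below 0.063 m and angle between the x axis of cover_plate and the x axis of axis_unit, either way round below 0.08 rad and angle between cover_plate's own z axis and vertical below 0.03 rad and value of joint each of pin_left, pin_right above 0.003 m and value of joint guard_flap below 0.04 rad and value of joint term_cover below 0.05 rad and contact force between the fingers and cover_plate above 1 N and linear speed of cover_plate below 0.01 m/s); the arm keeps its last pose, push and grip.
It fails at once if the guard flap is pried up (more than 0.12 rad, about 7 mm at the lip) (value of joint guard_flap above 0.12 rad).
It fails at once if a bystander is moved more than 30 mm (distance of any of driver, screw_dish, blank_plate, hex_key, thumb_screw, gauge_block, loupe from where it was at the start of the episode above 0.03 m).
It also fails if it takes over 58 s, if anything falls off the work surface, if the arm or the gripper's body presses on something with over 40 N, if the wrist force passes 120 N, or if a joint passes its speed limit or range.

## Working session

There is one attempt and no reset: what is moved stays moved. The work goes in short steps, Python scripts to look and compute and a tool call to move; the robot and the scene stay as the last step left them, time stands still between calls to the robot, and variables do not carry over. Pictures are saved under pics/ and viewed, about 8 in all and at most 12, crops included, and the job is handed in when it is done.

Besides the shell and the picture viewer there is one more tool, called after "Request:" by a JSON object that holds its "method" and its "body", one argument or row to a line. step_arm: Moves the arm, as the interface text tells. Its arguments: {"type":"object","properties":{"commands":{"type":"array","items":{"type":"array"}}},"required":["commands"]}

```bash
mkdir -p pics
cat > h.py <<'E'
import numpy as np, cv2
from plant import state, get_image, job_done, cut_out
from scipy.spatial.transform import Rotation as Ro
def cam(name):
    s=state(); im=get_image(name)
    if name=='wrist':
        T=np.array(im['hand_eye']); Rt=Ro.from_rotvec(s['tcp_rot']).as_matrix()
        Rw=Rt@T[:3,:3]; c=Rt@T[:3,3]+np.array(s['tcp_pos'])
        R=Rw.T; t=-R@c
    else: R=np.array(im['R']); t=np.array(im['t']).ravel()
    return dict(img=im['image'],K=np.array(im['intrinsics']),d=np.array(im['dist'],float),R=R,t=t)
def ray(c,uv,z):
    p=cv2.undistortPoints(np.array(uv,float).reshape(-1,1,2),c['K'],c['d']).reshape(-1,2)
    d=np.c_[p,np.ones(len(p))]@c['R']; o=-c['R'].T@c['t']
    return o+d*((z-o[2])/d[:,2])[:,None]
def proj(c,X):
    return cv2.projectPoints(np.array(X,float).reshape(-1,1,3),cv2.Rodrigues(c['R'])[0],c['t'],c['K'],c['d'])[0].reshape(-1,2)
def save(c,n): cv2.imwrite('pics/'+n+'.png',cv2.cvtColor(c['img'],cv2.COLOR_RGB2BGR))
E
python3 - <<'E'
from h import *
s=state();print(s)
print(Ro.from_rotvec(s['tcp_rot']).as_matrix().round(3))
for n in ['scene','side','wrist']:
    c=cam(n);save(c,n+'0');print(n,(-c['R'].T@c['t']).round(),c['R'][2].round(2))
    for th in ['axis_unit','cover_plate','plate_handle','term_cover','guard_flap','pin_left','loupe','mat','blank_plate','screw_dish','thumb_screw','hex_key']:
        if n=='wrist' and th in('loupe','mat'):continue
        for r in cut_out(n,th)[:3]: print(n,th,round(r['p'],2),np.round(r['uv']),r['region'].sum(),ray(c,[r['uv']],60 if th in('axis_unit','term_cover','guard_flap','pin_left','thumb_screw','hex_key') else 10).round()[0][:2])
E
```

```text
{'t': 0.0, 'joint_positions': array([-8.45594762e-02,  3.51247212e-01,  1.65240909e+00, -9.73521540e-06,
        1.13904426e+00, -8.46140206e-02]), 'qvel': array([-6.58558280e-04, -1.69646800e-04,  7.91558653e-04, -2.27140436e-05,
       -1.43822045e-04,  7.16738384e-04]), 'effort': array([ 1.33101348e-03, -5.06107914e+01, -2.91406649e+01,  6.01447425e-06,
        4.57781483e-03,  4.96419239e-05]), 'tcp_pos': array([5.49663918e+02, 7.37839301e-02, 2.06458110e+02]), 'tcp_rot': array([-1.20997828,  1.21000993, -1.20857146]), 'ft_force': array([-0.42308231, -0.28986661, -0.09672721]), 'torque': array([ 0.02041985, -0.0100926 , -0.00956598]), 'width': 0.998995122924083}
[[ 0.    -0.001  1.   ]
 [-1.     0.     0.   ]
 [-0.    -1.    -0.001]]
scene [1410.  325.  670.] [-0.79 -0.3  -0.54]
scene axis_unit 0.82 [231. 245.] 7356 [ 627. -192.]
scene cover_plate 0.67 [425. 284.] 2062 [549. 238.]
scene cover_plate 0.66 [463. 234.] 1281 [312. 289.]
scene cover_plate 0.57 [231. 247.] 7384 [ 568. -230.]
scene plate_handle 0.9 [427. 282.] 2145 [542. 242.]
scene plate_handle 0.88 [457. 231.] 1292 [30
[... 1096 characters left out ...]
screw_dish 0.61 [319. 194.] 198 [652. 304.]
side thumb_screw 0.66 [384. 326.] 118 [ 563. -310.]
side hex_key 0.62 [296. 225.] 3933 [521.  61.]
side hex_key 0.38 [374. 309.] 16922 [ 564. -265.]
wrist [551.  78. 374.] [-0.   -0.3  -0.95]
wrist axis_unit 0.59 [341. 390.] 34816 [ 570. -158.]
wrist axis_unit 0.31 [397. 420.] 6301 [ 622. -190.]
wrist term_cover 0.86 [331. 439.] 1786 [ 562. -211.]
wrist term_cover 0.39 [137. 215.] 2223 [412.   0.]
wrist guard_flap 0.98 [400. 424.] 6188 [ 625. -194.]
wrist blank_plate 0.94 [450.   9.] 820 [653. 154.]
wrist blank_plate 0.32 [397. 418.] 6476 [ 632. -230.]
wrist hex_key 0.6 [316. 378.] 589 [ 549. -144.]
wrist hex_key 0.5 [340. 390.] 35620 [ 570. -157.]
```

Run:
```python
import cv2,numpy as np
a=cv2.imread('pics/scene0.png')[180:370,140:540];b=cv2.imread('pics/wrist0.png')
a=cv2.resize(a,(800,380));b=cv2.resize(b[260:,100:560],(800,383))[:,:]
cv2.imwrite('pics/v1.png',cv2.resize(np.vstack([a,b]),(628,600)))
```

```text
(no output)
```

View pics/v1.png

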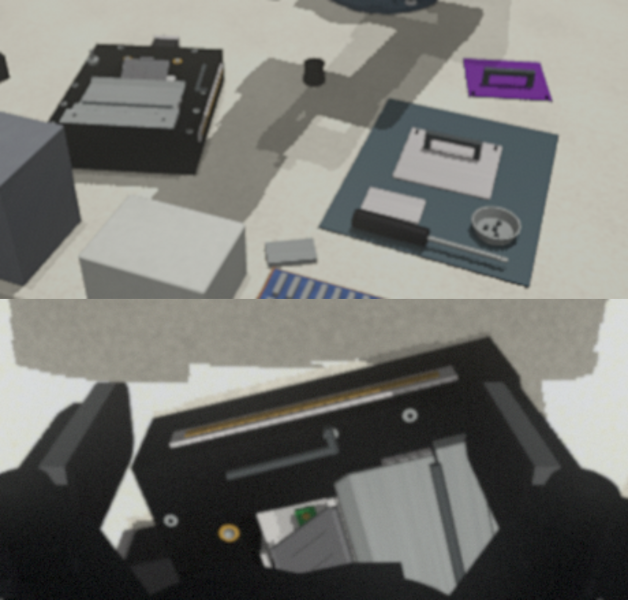

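The picture shows the axis unit at left (scene px ~231,245), with its grey terminal cover up in front of the flap. The plate candidates are a silver one with a dark handle on the mat (scene 425,284), a purple one off the mat (463,234), the small blank (390,310) and the guard flap. I choose the silver one on the mat. Next I move above the axis.

Request:
{"method": "step_arm", "body": {
  "commands": [
    [[35,-18,2],[0,0,0],1],
    [[35,-18,2],[0,0,0],1],
    [[35,-18,2],[0,0,0],1],
    [[35,-18,2],[0,0,0],1],
    [[35,-18,2],[0,0,0],1],
    [[25,-10,2],[0,0,0],1],
    [[0,0,0],[0,0,0],1]
  ]
}}

```text
t: 2.55
tcp_pos: [562.3, -202.8, 308.1]
tcp_rot: [-1.207, 1.209, -1.213]
ft_force: [-0.3, 0.3, 0.1]
width: 0.002
```

Run:
```python
from h import *
print(state()['tcp_pos'],state()['width'])
c=cam('wrist');save(c,'wrist1')
import pickle;pickle.dump(c,open('w1.pkl','wb'))
for th in ['axis_unit','term_cover','guard_flap','pin_left','thumb_screw','hex_key']:
    for r in cut_out('wrist',th)[:3]: print(th,round(r['p'],2),np.round(r['uv']),r['region'].sum(),ray(c,[r['uv']],60).round()[0][:2])
```

```text
[ 562.27884082 -202.82279281  308.13761828] 0.0021086607343587626
axis_unit 0.56 [352. 196.] 56119 [ 596. -209.]
term_cover 0.69 [318. 215.] 3279 [ 563. -228.]
term_cover 0.65 [379. 195.] 9751 [ 623. -208.]
term_cover 0.44 [350. 198.] 56162 [ 594. -211.]
guard_flap 0.61 [379. 197.] 9825 [ 623. -210.]
pin_left 0.4 [259. 191.] 13 [ 505. -204.]
hex_key 0.68 [305. 122.] 569 [ 551. -138.]
```

View pics/wrist1.png

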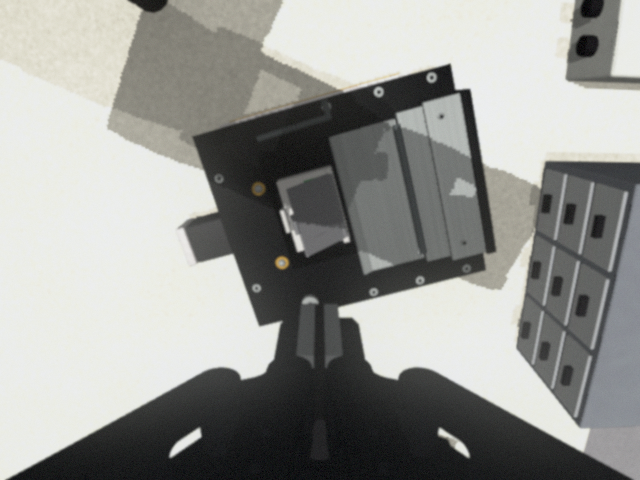

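The deck corners are at about (193,137), (450,65) and (260,326), and the pins at (259,188) and (282,263). The terminal cover is at about (315,212), and the closed fingers are at the bottom centre.

Run:
```python
from h import *
import pickle
from scipy.optimize import least_squares
c=pickle.load(open('w1.pkl','rb'))
A=np.array([[-54,40,64],[-54,-40,64],[-100,105,60],[150,105,60],[-100,-105,60]])
uv=np.array([[259,188],[282,263],[193,137],[450,65],[260,326]])
def W(p,A): 
    a=p[2];R=np.array([[np.cos(a),-np.sin(a)],[np.sin(a),np.cos(a)]])
    A=np.array(A,float).reshape(-1,3);return np.c_[A[:,:2]@R.T+p[:2],A[:,2]]
f=least_squares(lambda p:(proj(c,W(p,A))-uv).ravel(),[570,-220,.25],loss='soft_l1')
p=f.x;print(p,np.degrees(p[2]));print((proj(c,W(p,A))-uv).round(1))
np.save('ax.npy',p)
print('press',W(p,[-22,0,49.5]),'mid',W(p,[-10,0,60]))
# terminal edge projection for angles
for a in (0,.4,.6,.75):
    e=[[16-50*np.cos(a)-1.5*np.sin(a),y,48+50*np.sin(a)+1.5*np.cos(a)] for y in(35,-35)]
    print(a,proj(c,W(p,e)).round())
```

```text
[ 5.67724012e+02 -2.25901934e+02  2.63756603e-01] 15.112140196705797
[[-0.4  1.3]
 [ 0.2  0.7]
 [-0.2 -0.7]
 [ 1.5 -1.8]
 [-0.6  0.6]]
press [[ 546.48482908 -231.63753355   49.5       ]] mid [[ 558.06983802 -228.50902467   60.        ]]
0 [[281. 186.]
 [300. 250.]]
0.4 [[283. 189.]
 [303. 255.]]
0.6 [[287. 189.]
 [307. 257.]]
0.75 [[291. 189.]
 [311. 258.]]
```

Request:
{"method": "step_arm", "body": {
  "commands": [
    [[29,0,-16],[0,0,0],1],
    [[0,40,0],[0,-7.55,0],1],
    [[0,40,0],[0,-7.55,0],1],
    [[0,45,0],[0,0,0],1],
    [[0,45,0],[0,0,0],1],
    [[0,35,0],[0,0,0],1],
    [[0,7,0],[0,0,0],1],
    [[0,0,0],[0,0,0],1]
  ]
}}

```text
t: 3.7
tcp_pos: [545.9, -228.5, 94.8]
tcp_rot: [-1.323, 1.014, -1.011]
ft_force: [-0.3, 0.4, 0.7]
width: -0.001
```

Request:
{"method": "step_arm", "body": {
  "commands": [
    [[0,8,0],[0,0,0],1],
    [[0,8,0],[0,0,0],1],
    [[0,7,0],[0,0,0],1],
    [[0,5,0],[0,0,0],1],
    [[0,4,0],[0,0,0],1],
    [[0,2,0],[0,0,0],1],
    [[0,1,0],[0,0,0],1],
    [[0,0,0],[0,0,0],1]
  ]
}}

```text
t: 4.5
tcp_pos: [546.0, -229.0, 60.0]
tcp_rot: [-1.322, 1.013, -1.013]
ft_force: [-0.2, 0.6, -0.2]
width: -0.001
```

Request:
{"method": "step_arm", "body": {
  "commands": [
    [[0,1,0],[0,0,0],1],
    [[0,1,0],[0,0,0],1],
    [[0,0,0],[0,0,0],1]
  ]
}}

```text
t: 4.8
tcp_pos: [545.9, -228.9, 57.9]
tcp_rot: [-1.322, 1.013, -1.013]
ft_force: [-0.2, 0.1, -0.1]
width: 0.0
```

Request:
{"method": "step_arm", "body": {
  "commands": [
    [[0,1,0],[0,0,0],1],
    [[0,1,0],[0,0,0],1],
    [[0,0,0],[0,0,0],1]
  ]
}}

```text
t: 5.1
tcp_pos: [546.0, -229.0, 55.9]
tcp_rot: [-1.322, 1.013, -1.013]
ft_force: [0.1, 0.4, -0.5]
width: -0.0
```

Run:
```python
from h import *
c=cam('wrist');a=cv2.resize(c['img'][180:420,160:480],(640,480))
s=cam('side');b=cv2.resize(s['img'][240:360,300:460],(640,480))
cv2.imwrite('pics/v3.png',cv2.resize(np.hstack([a,b])[...,::-1],(800,300)))
```

```text
(no output)
```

View pics/v3.png

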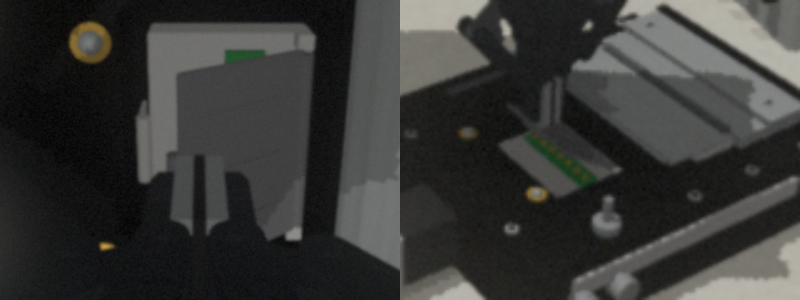

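The fingertips stand at the lid's front edge and the force is near zero, so they went down in front of the raised lid. I go up, shift to the rear, and press while following the lid forward.

Request:
{"method": "step_arm", "body": {
  "commands": [
    [[0,-30,0],[0,0,0],1],
    [[0,-25,0],[0,0,0],1],
    [[0,0,20],[0,0,0],1],
    [[0,0,0],[0,0,0],1],
    [[0,15,0],[0,0,0],1],
    [[0,10,0],[0,0,0],1],
    [[0,6,-1],[0,0,0],1],
    [[0,4,-2],[0,0,0],1],
    [[0,4,-3],[0,0,0],1],
    [[0,4,-4],[0,0,0],1],
    [[0,4,-4],[0,0,0],1],
    [[0,0,0],[0,0,0],1]
  ]
}}

```text
t: 6.4
tcp_pos: [551.0, -227.5, 63.5]
tcp_rot: [-1.322, 1.014, -1.012]
ft_force: [0.6, -0.3, -0.4]
width: 0.001
```

Request:
{"method": "step_arm", "body": {
  "commands": [
    [[0,1.5,-1],[0,0,0],1],
    [[0,1.5,-1],[0,0,0],1],
    [[0,1,-1],[0,0,0],1],
    [[0,0,0],[0,0,0],1]
  ]
}}

```text
t: 6.8
tcp_pos: [548.8, -228.2, 59.9]
tcp_rot: [-1.322, 1.013, -1.013]
ft_force: [-0.8, 0.7, -0.6]
width: 0.001
```

Run:
```python
from h import *
print(state()['ft_force'])
c=cam('wrist');a=cv2.resize(c['img'][180:420,160:480],(640,480))
s=cam('side');b=cv2.resize(s['img'][240:360,300:460],(640,480))
cv2.imwrite('pics/v4.png',cv2.resize(np.hstack([a,b])[...,::-1],(800,300)))
```

```text
[-0.75044135  0.73299723 -0.56608973]
```

View pics/v4.png

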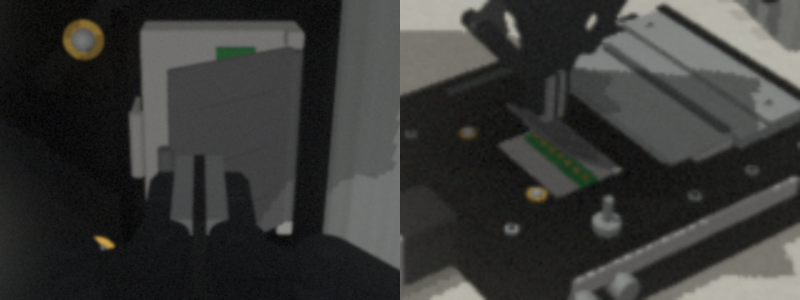

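Run:
```python
from h import *
p=np.load('ax.npy')
def W(A): 
    a=p[2];R=np.array([[np.cos(a),-np.sin(a)],[np.sin(a),np.cos(a)]])
    A=np.array(A,float).reshape(-1,3);return np.c_[A[:,:2]@R.T+p[:2],A[:,2]]
c=cam('wrist');s=cam('side');st=state();T=np.array(st['tcp_pos'])
f=lambda uv:((uv-[160,180])/.8).round()
g=lambda uv:((uv-[300,240])*2.5+[400,0]).round()
for a in (0,.2,.4,.6,.75):
    e=[[16-50*np.cos(a)-1.5*np.sin(a),y,48+50*np.sin(a)+1.5*np.cos(a)] for y in(35,-35)]
    print(a,f(proj(c,W(e))).tolist(),g(proj(s,W(e))).tolist())
h=[[16,35,50],[16,-35,50]];print('hinge',f(proj(c,W(h))).tolist(),g(proj(s,W(h))).tolist())
for dz in(0,-11,-19):print('tip',dz,f(proj(c,T+[0,0,dz])),g(proj(s,T+[0,0,dz])))
b=[[-45,50,60],[-45,-50,60],[25,-50,60],[25,50,60],[-54,40,64],[-54,-40,64]];print(f(proj(c,W(b))).tolist(),g(proj(s,W(b))).tolist())
```

```text
0 [[151.0, 48.0], [156.0, 224.0]] [[498.0, 142.0], [559.0, 195.0]]
0.2 [[150.0, 55.0], [155.0, 240.0]] [[499.0, 130.0], [560.0, 183.0]]
0.4 [[156.0, 63.0], [161.0, 255.0]] [[502.0, 118.0], [564.0, 170.0]]
0.6 [[169.0, 71.0], [173.0, 271.0]] [[508.0, 106.0], [570.0, 157.0]]
0.75 [[184.0, 77.0], [186.0, 282.0]] [[514.0, 97.0], [576.0, 148.0]]
hinge [[296.0, 48.0], [286.0, 225.0]] [[555.0, 119.0], [617.0, 169.0]]
tip 0 [[195. 147.]] [[544. 146.]]
tip -11 [[195. 134.]] [[543. 159.]]
tip -19 [[195. 125.]] [[543. 168.]]
[[112.0, 10.0], [125.0, 274.0], [311.0, 274.0], [333.0, 10.0], [83.0, 44.0], [98.0, 258.0]] [[473.0, 124.0], [560.0, 200.0], [643.0, 165.0], [553.0, 94.0], [470.0, 131.0], [539.0, 192.0]]
```

Projection puts the lid at 0.6 rad and not moved, with the visible fingertips about 10–20 mm higher than nominal, so they haven't touched it yet. I shift rearward a little and descend under force watch.

Request:
{"method": "step_arm", "body": {
  "commands": [
    [[0,0,8],[0,0,0],1],
    [[0,3,0],[0,0,0],1],
    [[0,3,0],[0,0,0],1],
    [[0,3,0],[0,0,0],1],
    [[0,0,0],[0,0,0],1]
  ]
}}

```text
t: 7.5
tcp_pos: [556.2, -226.0, 50.3]
tcp_rot: [-1.323, 1.014, -1.012]
ft_force: [0.5, 0.3, 0.6]
width: 0.001
```

Run:
```python
from h import *
print(state()['ft_force'],state()['tcp_pos'])
c=cam('wrist');a=cv2.resize(c['img'][180:420,160:480],(640,480))
s=cam('side');b=cv2.resize(s['img'][240:360,300:460],(640,480),interpolation=cv2.INTER_CUBIC)
b=cv2.convertScaleAbs(b,alpha=1.6,beta=20);a=cv2.convertScaleAbs(a,alpha=1.6,beta=20)
cv2.imwrite('pics/v5.png',cv2.resize(np.hstack([a,b])[...,::-1],(800,300)))
```

```text
[0.50187949 0.30960624 0.57117479] [ 556.21810929 -225.95761325   50.34758932]
```

View pics/v5.png

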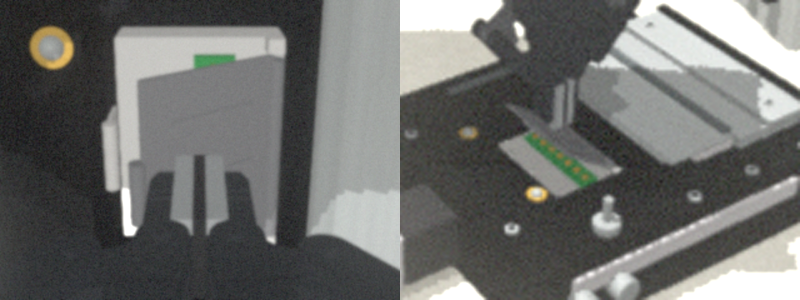

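Request:
{"method": "step_arm", "body": {
  "commands": [
    [[0,3,0],[0,0,0],1],
    [[0,3,-1],[0,0,0],1],
    [[0,3,-1],[0,0,0],1],
    [[0,3,-2],[0,0,0],1],
    [[0,0,0],[0,0,0],1]
  ]
}}

```text
t: 8.1
tcp_pos: [552.3, -227.1, 38.5]
tcp_rot: [-1.323, 1.014, -1.012]
ft_force: [0.1, 0.0, 0.9]
width: -0.003
```

Run:
```python
from h import *
print(state()['ft_force'],state()['tcp_pos'],state()['torque'])
c=cam('side')
for r in cut_out('side','term_cover')[:2]:
    v,u=np.where(r['region']);print(r['p'],r['uv'],u.min(),u.max(),v.min(),v.max())
s=c;b=cv2.resize(s['img'][240:360,300:460],(640,480),interpolation=cv2.INTER_CUBIC)
b=cv2.convertScaleAbs(b,alpha=1.6,beta=20)
cv2.imwrite('pics/v6.png',b[...,::-1])
```

```text
[0.09459635 0.01615439 0.89073212] [ 552.33845189 -227.10828923   38.48611194] [0.01849591 0.00724482 0.04728609]
0.72 [401.2, 284.7] 371 431 260 305
0.71 [367.8, 299.7] 341 384 287 308
```

View pics/v6.png

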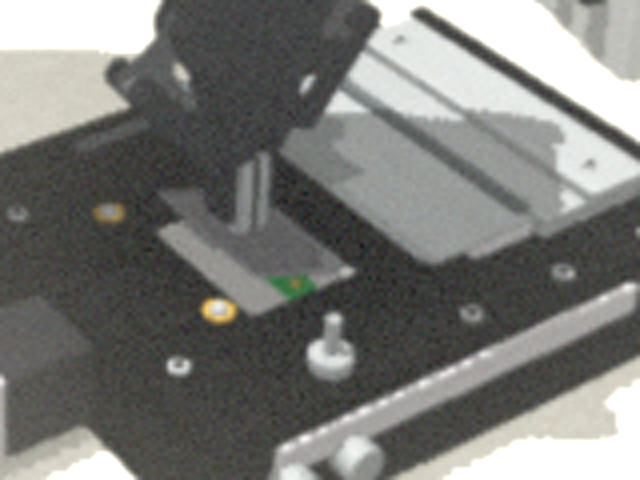

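The lid is now being pressed, at about 0.4 rad. The contact is lower in TCP reading than nominal. I continue in small steps.

Request:
{"method": "step_arm", "body": {
  "commands": [
    [[0,3,-1],[0,0,0],1],
    [[0,3,-1],[0,0,0],1],
    [[0,2,-1],[0,0,0],1],
    [[0,2,-1],[0,0,0],1],
    [[0,0,0],[0,0,0],1]
  ]
}}

```text
t: 8.7
tcp_pos: [549.9, -228.2, 29.7]
tcp_rot: [-1.321, 1.011, -1.015]
ft_force: [4.5, 2.6, 5.0]
width: 0.004
```

Run:
```python
from h import *
print(state()['ft_force'],state()['tcp_pos'],state()['torque'])
c=cam('wrist');a=cv2.resize(c['img'][180:420,160:480],(640,480))
s=cam('side');b=cv2.resize(s['img'][240:360,300:460],(640,480),interpolation=cv2.INTER_CUBIC)
b=cv2.convertScaleAbs(b,alpha=1.8,beta=20);a=cv2.convertScaleAbs(a,alpha=1.8,beta=20)
cv2.imwrite('pics/v7.png',cv2.resize(np.hstack([a,b])[...,::-1],(800,300)))
```

```text
[4.51183378 2.59442338 5.04250725] [ 549.88857367 -228.23521747   29.69196846] [ 0.43273995 -0.56633642  0.02023886]
```

View pics/v7.png

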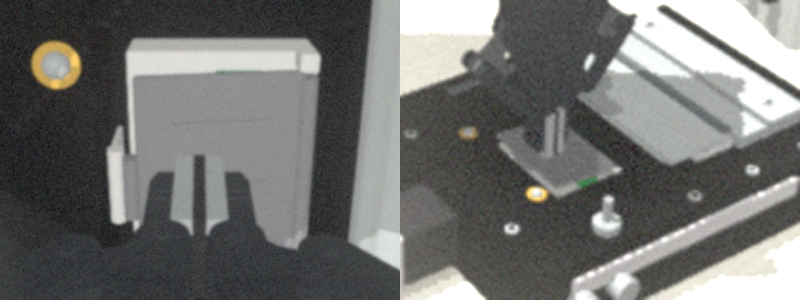

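The lid is nearly shut, with its edge at the catch (side view 497,135). I push straight on.

Request:
{"method": "step_arm", "body": {
  "commands": [
    [[0,2,0],[0,0,0],1],
    [[0,2,0],[0,0,0],1],
    [[0,0,0],[0,0,0],1]
  ]
}}

```text
t: 9.1
tcp_pos: [549.2, -228.3, 25.2]
tcp_rot: [-1.322, 1.012, -1.013]
ft_force: [1.5, 0.7, 3.8]
width: -0.002
```

Request:
{"method": "step_arm", "body": {
  "commands": [
    [[0,2,0],[0,0,0],1],
    [[0,0,0],[0,0,0],1]
  ]
}}

```text
t: 9.3
tcp_pos: [549.3, -228.3, 24.7]
tcp_rot: [-1.322, 1.012, -1.014]
ft_force: [-4.9, 3.4, 21.3]
width: -0.0
```

There is a hard stop at 21 N, so the lid is shut. I retract and check.

Request:
{"method": "step_arm", "body": {
  "commands": [
    [[0,-10,0],[0,0,0],1],
    [[0,-50,0],[0,0,0],1],
    [[0,-50,0],[0,0,0],1],
    [[0,-50,0],[0,0,0],1],
    [[0,-50,0],[0,0,0],1],
    [[0,-50,0],[0,0,0],1],
    [[0,0,0],[0,0,0],1]
  ]
}}

```text
t: 10.0
tcp_pos: [550.8, -229.3, 290.0]
tcp_rot: [-1.321, 1.004, -1.021]
ft_force: [0.3, -0.5, -0.1]
width: -0.001
```

```bash
cat >> h.py <<'E'
p=np.load('ax.npy')
def W(A,p=p): 
    a=p[2];R=np.array([[np.cos(a),-np.sin(a)],[np.sin(a),np.cos(a)]])
    A=np.array(A,float).reshape(-1,3);return np.c_[A[:,:2]@R.T+p[:2],A[:,2]]
E
python3 - <<'E'
from h import *
print(state()['tcp_pos'])
c=cam('wrist');s=cam('side')
a=cv2.resize(c['img'][90:330,160:480],(640,480))
for y in (35,-35): 
    for an in(0,.2):
        uv=proj(c,W([16-50*np.cos(an),y,48+50*np.sin(an)+1.5]))[0];cv2.circle(a,tuple(((uv-[160,90])*2).astype(int)),3,(255,0,0) if an==0 else (0,255,0),1)
b=cv2.resize(s['img'][240:360,300:460],(640,480),interpolation=cv2.INTER_CUBIC)
for y in (35,-35): 
    for an in(0,.2):
        uv=proj(s,W([16-50*np.cos(an),y,48+50*np.sin(an)+1.5]))[0];cv2.circle(b,tuple(((uv-[300,240])*4).astype(int)),3,(255,0,0) if an==0 else (0,255,0),1)
b=cv2.convertScaleAbs(b,alpha=1.8,beta=20);a=cv2.convertScaleAbs(a,alpha=1.8,beta=20)
cv2.imwrite('pics/v8.png',cv2.resize(np.hstack([a,b])[...,::-1],(800,300)))
E
```

```text
[ 550.77304746 -229.29917208  289.95852018]
```

View pics/v8.png

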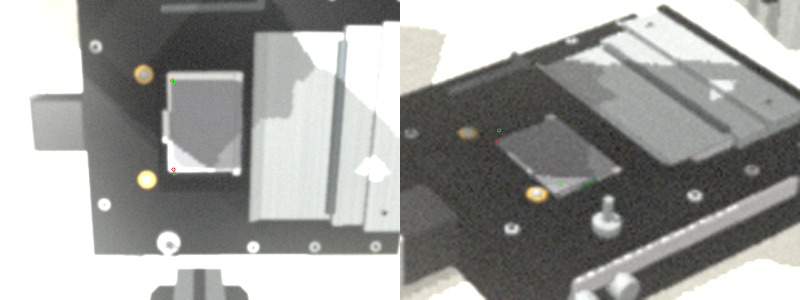

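The lid is shut: both views match the 0 rad marks. Now over to the plate on the mat.

Request:
{"method": "step_arm", "body": {
  "commands": [
    [[-48,-5,0],[0,7.55,0],-1],
    [[-48,-5,0],[0,7.55,0],-1],
    [[-48,-5,0],[0,0,0],-1],
    [[-48,-5,0],[0,0,0],-1],
    [[-48,0,0],[0,0,0],-1],
    [[-48,0,0],[0,0,0],-1],
    [[-48,0,0],[0,0,0],-1],
    [[-48,0,0],[0,0,0],-1],
    [[-48,0,0],[0,0,0],-1],
    [[0,0,10],[0,0,0],-1],
    [[0,0,0],[0,0,0],-1],
    [[0,0,0],[0,0,0],-1]
  ]
}}

```text
t: 11.3
tcp_pos: [539.8, 200.6, 301.6]
tcp_rot: [-1.211, 1.211, -1.21]
ft_force: [0.2, 0.6, -0.3]
width: 1.0
```

Run:
```python
from h import *
import pickle
print(state()['tcp_pos'])
c=cam('wrist');save(c,'w9');pickle.dump(c,open('w9.pkl','wb'))
for th in ['cover_plate','plate_handle','blank_plate','screw_dish']:
    for r in cut_out('wrist',th)[:2]:
        v,u=np.where(r['region']);q=cv2.minAreaRect(np.c_[u,v].astype(np.float32))
        print(th,round(r['p'],2),r['uv'],r['region'].sum(),ray(c,[r['uv']],7).round()[0],'\n',ray(c,cv2.boxPoints(q),7).round(1)[:,:2].tolist())
```

```text
[539.79799656 200.63352452 301.61159119]
cover_plate 0.64 [315.5, 139.6] 14132 [537. 246.   7.] 
 [[479.0, 303.7], [598.4, 303.7], [603.3, 171.8], [473.8, 171.7]]
cover_plate 0.57 [75.3, 103.6] 13799 [283. 285.   7.] 
 [[208.7, 332.6], [326.2, 362.2], [357.8, 236.0], [233.8, 198.6]]
plate_handle 0.88 [315.7, 143.4] 14085 [537. 242.   7.] 
 [[479.0, 303.7], [598.4, 303.7], [603.2, 172.9], [473.9, 172.8]]
plate_handle 0.57 [75.3, 103.8] 13803 [283. 285.   7.] 
 [[209.1, 332.5], [327.1, 361.8], [358.1, 236.0], [233.5, 199.0]]
blank_plate 0.62 [423.3, 195.0] 2762 [655. 187.   7.] 
 [[631.6, 150.4], [633.6, 227.7], [679.1, 224.3], [679.4, 146.4]]
screw_dish 0.88 [435.8, 69.6] 2889 [659. 316.   7.] 
 [[623.5, 341.1], [680.4, 352.7], [698.0, 294.1], [639.1, 282.0]]
```

View pics/w9.png

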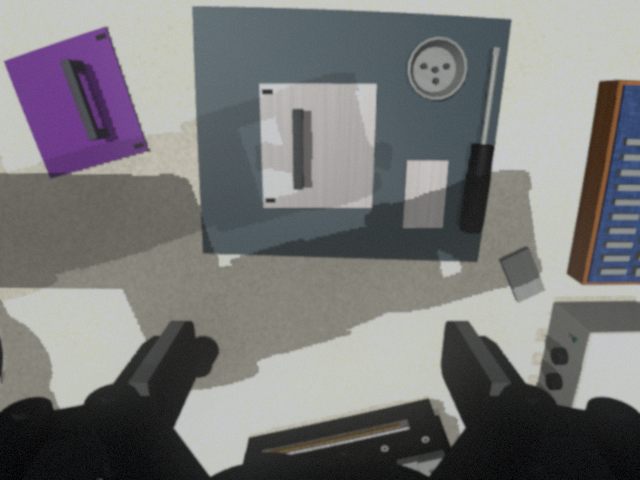

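Here is the silver plate, slots to the front (left): corners (259,84), (376,83), (374,208) and (263,208), handle bar at (298,149). The purple one at (75,104) is left alone.

Run:
```python
from h import *
import pickle
from scipy.optimize import least_squares
c=pickle.load(open('w9.pkl','rb'))
A=np.array([[-60,65,7],[60,65,7],[60,-65,7],[-60,-65,7],[-20,40,35],[-20,-40,35]])
uv=np.array([[259.5,84],[376.5,83],[374,208],[263,208],[298,109],[299,189]])
q=least_squares(lambda p:(proj(c,W(A,p))-uv).ravel(),[540,240,0],loss='soft_l1').x
print(q,np.degrees(q[2]));print((proj(c,W(A,q))-uv).round(1));np.save('pl.npy',q)
print('handle',W([-20,0,30],q))
```

```text
[5.39637515e+02 2.37213757e+02 4.08874063e-03] 0.23426758159676123
[[-0.  -0.2]
 [ 0.4  0.3]
 [-1.  -0.6]
 [ 1.5 -0.2]
 [-0.4 -0.1]
 [-0.   1. ]]
handle [[519.63768172 237.13198283  30.        ]]
```

Request:
{"method": "step_arm", "body": {
  "commands": [
    [[-36.5,0,-20],[0,0,0],-1],
    [[0,50,0],[0,0,0],-1],
    [[0,50,0],[0,0,0],-1],
    [[0,50,0],[0,0,0],-1],
    [[0,50,0],[0,0,0],-1],
    [[0,45,0],[0,0,0],-1],
    [[0,16,0],[0,0,0],-1],
    [[0,0,0],[0,0,0],-1]
  ]
}}

```text
t: 12.35
tcp_pos: [518.7, 237.3, 39.7]
tcp_rot: [-1.213, 1.212, -1.209]
ft_force: [0.3, 0.2, 0.3]
width: 1.002
```

Run:
```python
from h import *
T=state()['tcp_pos'];print(T,state()['ft_force'])
c=cam('wrist');s=cam('side')
a=cv2.resize(c['img'][60:420],(640,360))
x0,y0=[int(v) for v in proj(s,T+[0,0,20])[0]-[60,45]]
b=cv2.resize(s['img'][y0:y0+90,x0:x0+120],(480,360),interpolation=cv2.INTER_CUBIC)
for z in (0,25,50):
    uv=proj(s,T+[0,0,z])[0];cv2.circle(b,tuple(((uv-[x0,y0])*4).astype(int)),3,(255,0,0),1)
b=cv2.convertScaleAbs(b,alpha=1.6,beta=20);a=cv2.convertScaleAbs(a,alpha=1.6,beta=20)
cv2.imwrite('pics/v10.png',cv2.resize(np.hstack([a,b])[...,::-1],(800,257)))
```

```text
[518.65973697 237.27036829  39.69231385] [0.31021807 0.24362596 0.28705927]
```

View pics/v10.png

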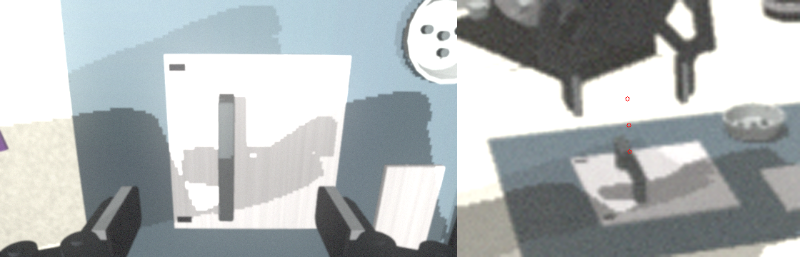

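The open fingertips straddle the bar (mid column 228, bar at 227). In the side view they hang about 42 mm above the reported TCP, consistent with the lid contact. So the real tips sit about 36 mm farther back than stated, and I grip at TCP z ≈ -11.

Request:
{"method": "step_arm", "body": {
  "commands": [
    [[0,20,1],[0,0,0],-1],
    [[0,15,0],[0,0,0],-1],
    [[0,10,0],[0,0,0],-1],
    [[0,6,0],[0,0,0],-1],
    [[0,0,0],[0,0,0],-1]
  ]
}}

```text
t: 12.95
tcp_pos: [520.9, 238.1, -9.4]
tcp_rot: [-1.21, 1.21, -1.209]
ft_force: [0.5, -0.2, -0.7]
width: 0.997
```

Request:
{"method": "step_arm", "body": {
  "commands": [
    [[0,0,0],[0,0,0],0.3],
    [[0,0,0],[0,0,0],0.3],
    [[0,0,0],[0,0,0],0.6],
    [[0,0,0],[0,0,0],0.8],
    [[0,0,0],[0,0,0],1],
    [[0,0,0],[0,0,0],1],
    [[0,0,0],[0,0,0],1],
    [[0,0,0],[0,0,0],1]
  ]
}}

```text
t: 13.75
tcp_pos: [521.0, 238.2, -8.7]
tcp_rot: [-1.209, 1.209, -1.209]
ft_force: [-2.8, -0.7, 5.8]
width: 0.101
```

Gripped at an opening of about 9 mm. I lift.

Request:
{"method": "step_arm", "body": {
  "commands": [
    [[0,-5,0],[0,0,0],1],
    [[0,-10,0],[0,0,0],1],
    [[0,-20,0],[0,0,0],1],
    [[0,-40,0],[0,0,0],1],
    [[0,-40,0],[0,0,0],1],
    [[0,-40,0],[0,0,0],1],
    [[0,0,0],[0,0,0],1],
    [[0,0,0],[0,0,0],1]
  ]
}}

```text
t: 14.55
tcp_pos: [521.1, 238.3, 146.7]
tcp_rot: [-1.208, 1.209, -1.209]
ft_force: [-0.6, 1.0, -3.1]
width: 0.098
```

Run:
```python
from h import *
T=state()['tcp_pos'];print(T,state()['ft_force'],state()['torque'])
c=cam('wrist');s=cam('side');save(c,'w11');save(s,'s11');cam('scene')
a=cv2.resize(c['img'][60:420],(640,360))
x0,y0=[int(v) for v in proj(s,T+[0,0,20])[0]-[60,45]]
b=cv2.resize(s['img'][y0:y0+90,x0:x0+120],(480,360),interpolation=cv2.INTER_CUBIC)
b=cv2.convertScaleAbs(b,alpha=1.6,beta=20);a=cv2.convertScaleAbs(a,alpha=1.6,beta=20)
cv2.imwrite('pics/v11.png',cv2.resize(np.hstack([a,b])[...,::-1],(800,257)))
```

```text
[521.12165958 238.25251096 146.66028536] [-0.57695567  0.9500822  -3.12981737] [ 0.03538131  0.10596676 -0.01544413]
```

View pics/v11.png

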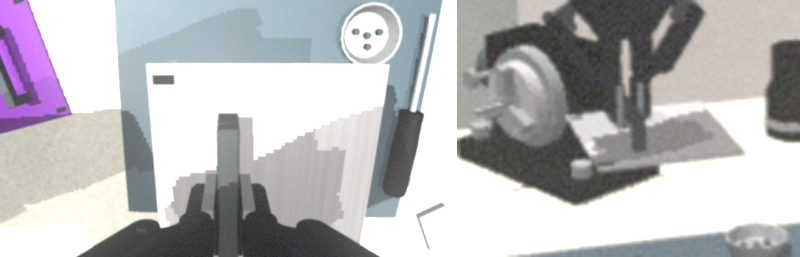

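The plate is held and hangs level, handle between the pads, with left corners at wrist px (207,148) and (542,152). I measure its pose in the hand numerically.

Run:
```python
from h import *
from scipy.optimize import least_squares
T=np.array(state()['tcp_pos']);c=cam('wrist')
g=cv2.GaussianBlur(cv2.cvtColor(c['img'],cv2.COLOR_RGB2GRAY),(3,3),0).astype(float)
def pred(q):
    x,y,yaw,pitch,roll,z=q
    A=np.array([[-60,65,3],[60,65,3],[60,-20,3],[-60,-20,3]],float)
    return proj(c,A@Ro.from_euler('zyx',[yaw,pitch,roll]).as_matrix().T+[x,y,z])
print(pred([541.1,238.3,.004,0,0,159.4]).round(1))
for th in ('cover_plate','plate_handle'):
  for r in cut_out('wrist',th)[:2]:
    m=r['region'];v,u=np.where(m);print(th,r['p'],r['uv'],m.sum(),u.min(),u.max(),v.min(),v.max())
    for row in (170,200,240,280,320):
        k=np.where(m[row])[0]; 
        if len(k):print(row,k.min(),k.max())
    for col in (230,300,400,480,530):
        k=np.where(m[:,col])[0]
        if len(k):print('col',col,k.min(),k.max())
np.set_printoptions(linewidth=250)
# gradient edges
for row in (200,240,280,320):
    print(row,'F',190+np.argmax(np.abs(np.diff(g[row,190:270]))),'R',470+np.argmax(np.abs(np.diff(g[row,470:570]))))
for col in (270,370,400,500): print(col,125+np.argmax(np.abs(np.diff(g[125:175,col]))))
```

```text
[[201.1 147.3]
 [546.7 147.7]
 [513.6 359.6]
 [219.5 361.1]]
cover_plate 0.58 [375.5, 251.9] 69057 205 544 147 449
170 206 541
200 208 537
240 212 531
280 215 525
320 218 518
col 230 147 376
col 300 148 447
col 400 148 375
col 480 149 387
col 530 150 248
cover_plate 0.57 [32.1, 162.6] 13194 0 100 45 247
170 0 81
200 0 93
240 0 28
plate_handle 0.73 [377.1, 253.5] 68356 205 544 147 448
170 206 541
200 209 537
240 212 531
280 215 524
320 219 518
col 230 148 376
col 300 149 447
col 400 148 376
col 480 149 386
col 530 150 247
plate_handle 0.64 [32.5, 164.1] 13243 0 100 45 247
170 0 81
200 0 93
240 0 28
200 F 208 R 537
240 F 211 R 531
280 F 214 R 525
320 F 217 R 518
270 148
370 148
400 148
500 149
```

Run:
```python
from h import *
from scipy.optimize import least_squares
T=np.array(state()['tcp_pos']);c=cam('wrist')
F=[(208,200),(211.3,240),(214.5,280),(217.7,320)];R=[(537,200),(531,240),(525,280),(518.3,320)];L=[(270,148),(370,148.3),(400,148.5),(500,149.3)]
def res(q):
    M=Ro.from_euler('zyx',[q[2],q[3],q[5]]).as_matrix()
    P=lambda a:proj(c,np.array([a],float)@M.T+[q[0],q[1],q[4]])[0]
    o=[]
    for (a,b,pts) in (((-60,65,3),(-60,-40,3),F),((60,65,3),(60,-40,3),R),((-60,65,3),(60,65,3),L)):
        A,B=P(a),P(b);n=np.array([-(B-A)[1],(B-A)[0]]);n/=np.linalg.norm(n)
        o+=[(np.array(p)-A)@n for p in pts]
    return np.array(o+[q[3]*20,q[5]*20])
f=least_squares(res,[541,238,0,0,159,0]);q=f.x
print(q.round(4),res(q).round(1));print('rel tcp',q[:2]-T[:2],q[4]-T[2])
np.save('grip.npy',np.r_[q[:2]-T[:2],q[4]-T[2],q[2],q[3],q[5]])
```

```text
[ 5.416851e+02  2.378957e+02  5.000000e-04 -3.600000e-03  1.586104e+02
 -1.040000e-02] [ 0.1 -0.  -0.  -0.   0.2 -0.  -0.3  0.1  0.  -0.2 -0.1  0.2 -0.1 -0.2]
rel tcp [21.10421102 -0.15332144] 13.765861362337603
```

The fit residual is ≤0.3 px: plate origin is 21 mm ahead of the TCP, its underside about 13 mm above it, level and straight. I carry it across.

Request:
{"method": "step_arm", "body": {
  "commands": [
    [[25,0,0],[0,0,0],1],
    [[42,0,-2.5],[0,0,0],1],
    [[42,0,-2.5],[0,0,0],1],
    [[42,0,-2.5],[0,0,0],1],
    [[42,0,-2.5],[0,0,0],1],
    [[42,0,-2.5],[0,0,0],1],
    [[42,0,-2.5],[0,0,0],1],
    [[42,0,-2.5],[0,0,0],1],
    [[42,0,-2.5],[0,0,0],1],
    [[42,0,-2.5],[0,0,0],1],
    [[42,0,-2.5],[0,-7.5,0],1],
    [[25,0,-2.5],[0,-7.5,0],1]
  ]
}}

```text
t: 16.1
tcp_pos: [496.2, -234.6, 145.7]
tcp_rot: [-1.323, 1.012, -1.012]
ft_force: [0.3, 0.0, -3.9]
width: 0.101
```

Request:
{"method": "step_arm", "body": {
  "commands": [
    [[0,15,0],[0,0,0],1],
    [[0,15,0],[-2.3,0,0],1],
    [[0,10,0],[0,0,0],1],
    [[0,0,0],[0,0,0],1],
    [[0,0,0],[0,0,0],1]
  ]
}}

```text
t: 16.6
tcp_pos: [496.5, -231.8, 106.1]
tcp_rot: [-1.354, 1.039, -0.998]
ft_force: [-0.7, -0.1, -3.2]
width: 0.1
```

```bash
cat >> h.py <<'E'
def rep():
    s=state();M=Ro.from_rotvec(s['tcp_rot']).as_matrix();T=np.array(s['tcp_pos'])
    a=p[2];Ra=np.array([[np.cos(a),-np.sin(a),0],[np.sin(a),np.cos(a),0],[0,0,1]])
    Mp=np.c_[M[:,2],-M[:,0],-M[:,1]]  # plate axes: x=tool z, y=-tool x, z=-tool y
    E=Ra.T@(T+Mp@[81.1,-.1,13]-[p[0],p[1],0])
    eu=np.degrees(Ro.from_matrix(Ra.T@Mp).as_euler('zyx'))
    print('edge(axis)',E.round(1),'yaw,pitch,roll deg',eu.round(2),'tcp',T.round(1),'F(axis)',(Ra.T@s['ft_force']).round(1))
E
python3 -c "
from h import *
rep()"
```

```text
edge(axis) [ 11.3  12.6 115.9] yaw,pitch,roll deg [-0.1   2.27  0.01] tcp [ 496.5 -231.8  106.1] F(axis) [-0.7  0.1 -3.2]
```

Request:
{"method": "step_arm", "body": {
  "commands": [
    [[12.7,20,-4],[0,0,0],1],
    [[0,15,0],[0,0,0],1],
    [[0,8,0],[0,0,0],1],
    [[0,0,0],[0,0,0],1],
    [[0,0,0],[0,0,0],1]
  ]
}}

```text
t: 17.1
tcp_pos: [494.7, -245.8, 64.0]
tcp_rot: [-1.354, 1.038, -0.999]
ft_force: [0.0, 0.2, -2.9]
width: 0.101
```

Run:
```python
from h import *
rep()
s=cam('side');c=cam('wrist')
a=c['img'][90:450].copy()
for P in ([[-54,40,64]],[[25,66,72]],[[25,-66,72]],[[150,105,60]],[[-100,105,60]],[[56,65,64]],[[88,70,68]]):
    uv=proj(c,W(P))[0]-[0,90];cv2.circle(a,tuple(uv.astype(int)),4,(255,0,0),1)
b=cv2.resize(s['img'][225:345,290:470],(720,480),interpolation=cv2.INTER_CUBIC)
a=cv2.resize(a,(853,480))
b=cv2.convertScaleAbs(b,alpha=1.5,beta=15);a=cv2.convertScaleAbs(a,alpha=1.5,beta=15)
cv2.imwrite('pics/v12.png',cv2.resize(np.hstack([a,b])[...,::-1],(800,244)))
```

```text
edge(axis) [ 5.8 -0.4 73.8] yaw,pitch,roll deg [-0.1   2.25 -0.04] tcp [ 494.7 -245.8   64. ] F(axis) [ 0.1  0.1 -2.9]
```

Request:
{"method": "step_arm", "body": {
  "commands": [
    [[0,6,0],[0,0,0],1],
    [[0,4,0],[0,0,0],1],
    [[0,1,0],[0,0,0],1],
    [[0,0,0],[0,0,0],1],
    [[0,0,0],[0,0,0],1]
  ]
}}

```text
t: 17.7
tcp_pos: [493.8, -245.9, 52.2]
tcp_rot: [-1.354, 1.039, -0.998]
ft_force: [-0.5, -0.6, -2.8]
width: 0.099
```

Request:
{"method": "step_arm", "body": {
  "commands": [
    [[0,1,0],[0,0,0],1],
    [[0,0,0],[0,0,0],1],
    [[0,0,0],[0,0,0],1]
  ]
}}

```text
t: 18.0
tcp_pos: [493.9, -245.9, 51.4]
tcp_rot: [-1.354, 1.039, -0.999]
ft_force: [-0.8, 0.3, -0.9]
width: 0.1
```

```bash
python3 -c "
from h import *
rep()"
```

```text
edge(axis) [ 5.  -0.3 61.1] yaw,pitch,roll deg [-0.11  2.29 -0.01] tcp [ 493.9 -245.9   51.4] F(axis) [-0.7  0.5 -0.9]
```

The plate touched the pins at the predicted height, so z is calibrated. I back up 1 mm and slide under the flap.

Request:
{"method": "step_arm", "body": {
  "commands": [
    [[0,-1,0],[0,0,0],1],
    [[0,-0.3,8],[0,0,0],1],
    [[0,-0.3,8],[0,0,0],1],
    [[0,-0.3,8],[0,0,0],1],
    [[0,-0.2,5],[0,0,0],1],
    [[0,0,0],[0,0,0],1]
  ]
}}

```text
t: 18.6
tcp_pos: [522.5, -238.0, 52.0]
tcp_rot: [-1.355, 1.039, -0.998]
ft_force: [0.0, -0.6, -2.5]
width: 0.102
```

Request:
{"method": "step_arm", "body": {
  "commands": [
    [[0,-0.2,5],[0,0,0],1],
    [[0,-0.2,5],[0,0,0],1],
    [[0,-0.2,4],[0,0,0],1],
    [[0,0,0],[0,0,0],1]
  ]
}}

```text
t: 19.0
tcp_pos: [535.9, -234.6, 52.2]
tcp_rot: [-1.354, 1.039, -0.998]
ft_force: [0.7, 0.5, -3.5]
width: 0.101
```

```bash
python3 -c "
from h import *
rep()
s=cam('side')
for r in cut_out('side','guard_flap')[:1]: print(r['p'],r['uv'],r['region'].sum())
"
```

```text
edge(axis) [48.5 -0.3 61.9] yaw,pitch,roll deg [-0.1   2.29 -0.01] tcp [ 535.9 -234.6   52.2] F(axis) [ 0.8  0.3 -3.5]
0.61 [396.2, 284.2] 1498
```

Request:
{"method": "step_arm", "body": {
  "commands": [
    [[0,-0.1,3],[0,0,0],1],
    [[0,-0.1,2],[0,0,0],1],
    [[0,0,1.5],[0,0,0],1],
    [[0,0,0],[0,0,0],1],
    [[0,0,0],[0,0,0],1]
  ]
}}

```text
t: 19.6
tcp_pos: [541.6, -233.0, 52.1]
tcp_rot: [-1.355, 1.039, -0.998]
ft_force: [-0.1, -0.7, -2.8]
width: 0.099
```

```bash
python3 -c "
from h import *
rep()"
```

```text
edge(axis) [54.5 -0.3 61.8] yaw,pitch,roll deg [-0.11  2.31  0.01] tcp [ 541.6 -233.    52.1] F(axis) [-0.3 -0.7 -2.8]
```

Request:
{"method": "step_arm", "body": {
  "commands": [
    [[0,0,1.2],[0,0,0],1],
    [[0,0,1],[0,0,0],1],
    [[0,0,0],[0,0,0],1]
  ]
}}

```text
t: 19.9
tcp_pos: [542.2, -232.9, 51.8]
tcp_rot: [-1.357, 1.042, -0.996]
ft_force: [-9.1, -4.1, 1.4]
width: 0.101
```

```bash
python3 -c "
from h import *
rep()"
```

```text
edge(axis) [55.1 -0.3 61.3] yaw,pitch,roll deg [-0.1   2.5   0.05] tcp [ 542.2 -232.9   51.8] F(axis) [-9.9 -1.5  1.4]
```

The plate is against the stop (10 N). I ease off 1.5 mm and level it while lowering.

Request:
{"method": "step_arm", "body": {
  "commands": [
    [[0,0,-1.7],[0,0,0],1],
    [[0,1.2,0],[0,0,0],1],
    [[0,0.9,0],[0.6,0,0],1],
    [[0,0.9,0],[0.6,0,0],1],
    [[0,0.9,0],[0.6,0,0],1],
    [[0,0.8,0],[0.5,0,0],1],
    [[0,0,0],[0,0,0],1],
    [[0,0,0],[0,0,0],1]
  ]
}}

```text
t: 20.7
tcp_pos: [542.2, -233.1, 47.6]
tcp_rot: [-1.322, 1.014, -1.015]
ft_force: [0.1, 0.7, 2.2]
width: 0.103
```

```bash
python3 -c "
from h import *
rep();print(state()['torque'])"
```

```text
edge(axis) [54.5 -0.5 60.6] yaw,pitch,roll deg [-0.12 -0.02 -0.02] tcp [ 542.2 -233.1   47.6] F(axis) [0.3 0.7 2.2]
[-0.01396432 -0.1012693  -0.04623738]
```

Request:
{"method": "step_arm", "body": {
  "commands": [
    [[0,0.6,0],[0,0,0],1],
    [[0,0.4,0],[0,0,0],1],
    [[0,0,0],[0,0,0],1],
    [[0,0,0],[0,0,0],1]
  ]
}}

```text
t: 21.1
tcp_pos: [542.1, -233.1, 47.3]
tcp_rot: [-1.322, 1.014, -1.014]
ft_force: [-3.3, 0.8, 10.6]
width: 0.098
```

```bash
python3 -c "
from h import *
rep();print(state()['torque'])"
```

```text
edge(axis) [54.5 -0.5 60.3] yaw,pitch,roll deg [-0.11 -0.   -0.02] tcp [ 542.1 -233.1   47.3] F(axis) [-3.   1.7 10.6]
[ 0.2244549   0.52384073 -0.03707765]
```

It is in hard contact with the deck at about 13 N net. Last visual check.

Run:
```python
from h import *
rep()
s=cam('side');c=cam('wrist')
def dots(img,c,off):
    for P in ([-64,65,63],[-64,-65,63],[34,65,67],[34,-65,67],[25,70,73.5],[25,-70,73.5]):
        uv=proj(c,W(P))[0];cv2.circle(img,tuple(((uv-off[:2])*off[2]).astype(int)),4,(255,0,0),1)
    return cv2.convertScaleAbs(img,alpha=1.5,beta=15)
b=dots(cv2.resize(s['img'][240:360,300:460],(640,480),interpolation=cv2.INTER_CUBIC),s,[300,240,4])
a=dots(c['img'].copy(),c,[0,0,1])
cv2.imwrite('pics/v12.png',cv2.resize(np.hstack([a,b])[...,::-1],(800,300)))
```

```text
edge(axis) [54.5 -0.5 60.3] yaw,pitch,roll deg [-0.11 -0.   -0.02] tcp [ 542.1 -233.1   47.3] F(axis) [-3.   1.7 10.6]
```

View pics/v12.png

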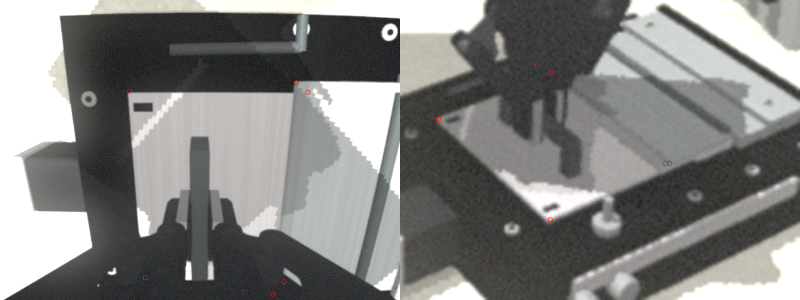

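The plate's corners sit on the predicted spots (side 438,118 and 550,219), the flap lies down over its rear, and the hex key and thumb screw are in place. I hand in.

```bash
python3 -c "
from h import *
print(job_done());rep()"
```

```text
the job is handed in; nothing more can be done
None
the job is handed in; nothing more can be done
```

I pressed the terminal cover shut until it snapped in, carried the silver plate by its handle, slid it under the guard flap to the stop and pressed it flat. I handed the job in at about 21 s, still holding the plate; no verdict was reported.

**Terminal cover:** After a hard stop at 21 N I pulled away, and two camera views showed the cover staying at 0 rad. I did not look at it again once the plate covered it.

**Plate, from arm readings before handing in:**

| Check | Reading |
|---|---|
| Rear edge x | +54.5 mm (I touched the stop, then eased back about 1 mm) |
| Rear edge y | -0.5 mm |
| Rear edge underside z | 60.3 mm |
| Yaw | about 0.1° off straight |
| Tilt | below 0.05° |
| Pressing force | about 13 N, against the 5 to 8 N needed |

- **Last picture:** The plate's corners were on their marks and the flap was lying down over its rear edge. The hex key and thumb screw were in place; I did not check the other bystanders again.
- **Not measured:** Pin travel and flap angle were not read directly. I infer both from the height, the stiff contact and that picture.
- **What disagreed:** The real fingertips sat about 36 mm farther back than the interface text says. My first attempts to push the cover down therefore stayed above it without touching. I corrected for this by contact and by what the cameras showed.

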